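Shim a bonding jig and hold it pressed

TASK

Set up the bonding jig: with its channel still empty, turn the knob until the pointer lines up with the index mark on the ring, which sets the stop. Then stand spacer plates upright and square across the channel between stop and spring slide, two or three, as many as it takes for the slide, pushed by its post, to come up against them in the last centimetre and a half before its end of travel (too few: it reaches its end without pressing them; too many: it stays well short). Finish while holding the slide pushed in, squeezing the plates firmly against the stop with several newtons: do not let go, as it springs back, and leave the other things on the bench alone.

Things in the scene. Friction and masses are not known exactly. Their poses are not given: they have to be found in the camera images.
- jig: bonding jig, fixed: aluminium base plate 90 (x) x 270 (y) x 8 mm with a straight channel along its own y. Origin on the bench under the channel's middle line, z up, +y from the spring slide (at the -y end) past the stop to the knob. The knob's grey housing, 78 mm square and 30 mm high above the bench, is centred at y +125 mm, x 0
- channel (a point): point on the channel's floor, 8 mm above the bench, at the jig's x 0, y 0; same axes as the jig. The channel is 50 mm wide (x) between two side walls 8 mm thick, whose tops are 22 mm above the bench; it runs from y -86 to +74 mm
- knob (a joint): black pointer knob, upright axis; value: angle (rad) of its pointer end, 0 along the jig's +x, growing counter-clockwise from above; range -0.2 to 1.7, starts at 0 to 0.1. Stiff (0.35 N m), stays where left. Drives the stop by rack and pinion: 16 mm in jig +y (wider gap) per rad
- knob_grip (a point): on the knob's axis at grip height, 64 mm above the bench. The knob is here an upright bar 14 mm thick, 44 mm long (19 mm behind to 25 mm ahead of the axis), from 42 to 74 mm above the bench, on a disc 50 mm wide. Its x axis points along the bar to the pointer end, which has a white line
- index (a joint): angle (rad) of the index mark on the flat ring round the knob, counted like the knob's angle, 0.4 to 1.4. Not to be moved (very stiff)
- index_mark (a point): the index mark, a small dark raised tooth (9 x 5 mm) on the light ring round the knob, 32 mm from the knob's axis; its x axis points outwards from that axis
- stop: the stop in the channel: 36 mm wide steel block, top 45 mm above the bench, with an amber glass plate on its face. Origin: middle of the face's foot (side towards the slide), 9 mm above the bench, at jig y = 23.4 mm + 16 mm per rad of the knob. Pushed with more than about 20 N it gives way and turns the knob back
- press: the spring slide: grey block 36 mm wide (x), 34 mm long (y), top 43 mm above the bench. Origin: middle of the front face's foot (towards the stop), 9 mm above the bench; jig's axes. Moves only along jig y: face at y -35 mm at rest, +15 mm at its hard end. A spring returns it with 3 N (at rest) to 6 N (at the end) and throws it back when let go
- post (a point): centre of the upright black post on the slide, the part to pinch or push, 68 mm above the bench: 16 mm (x) by 14 mm (y), from 43 to 82 mm above the bench, 22 mm behind the slide's front face (in -y)
- spacer0: aluminium spacer plate (three alike), standing upright on the bench at the start: 44 mm wide (its x), 12 mm thick (its y), 52 mm high (its z), about 75 g. Origin: centre of its underside. In the channel its thickness lies along the channel, its width across
- spacer1: aluminium spacer plate (three alike), standing upright on the bench at the start: 44 mm wide (its x), 12 mm thick (its y), 52 mm high (its z), about 75 g. Origin: centre of its underside. In the channel its thickness lies along the channel, its width across
- spacer2: aluminium spacer plate (three alike), standing upright on the bench at the start: 44 mm wide (its x), 12 mm thick (its y), 52 mm high (its z), about 75 g. Origin: centre of its underside. In the channel its thickness lies along the channel, its width across
- jar: bystander: small round specimen jar, 48 mm wide, 58 mm high; origin at its centre line on the bench
- vial: bystander: small blue bottle, 34 mm wide, 65 mm high; origin at its centre line on the bench
- dish: bystander: flat round covered glass dish, 88 mm wide, 14 mm high; origin at its centre line on the bench
- spatula: bystander: lab spatula lying flat, 180 mm long; origin near its middle
- slidebox: bystander: flat slide box, 92 x 62 x 34 mm; origin at its centre line on the bench
- pencup: bystander: steel pen cup, 72 mm wide, 110 mm high; origin at its centre line on the bench
- reagent: bystander: white reagent bottle, 56 mm wide, 110 mm high; origin at its centre line on the bench

How it is judged:
On the way, in this order (a step that is already met when the one before it is completed fails the run):
1. the knob's pointer is lined up with the index mark (within 0.14 rad), with no plate in the channel yet (angle between the x axis of knob_grip and the x axis of index_mark, either way round below 0.14 rad and horizontal distance between each of spacer0, spacer1, spacer2 and channel above 0.05 m), for 0.2 s.
2. at least two spacer plates stand upright across the channel (((x of spacer0 in the frame of jig between -0.012 and 0.012 m and y of spacer0 in the frame of jig between -0.05 and 0.06 m and z of each of spacer0, spacer1 in the frame of jig below 0.014 m and angle between each of spacer0, spacer1's own z axis and vertical below 0.15 rad and angle between the x axis of each of spacer0, spacer1 and the x axis of jig, either way round below 0.2 rad and x of spacer1 in the frame of jig between -0.012 and 0.012 m and y of spacer1 in the frame of jig between -0.05 and 0.06 m) or (x of spacer0 in the frame of jig between -0.012 and 0.012 m and y of spacer0 in the frame of jig between -0.05 and 0.06 m and z of each of spacer0, spacer2 in the frame of jig below 0.014 m and angle between each of spacer0, spacer2's own z axis and vertical below 0.15 rad and angle between the x axis of each of spacer0, spacer2 and the x axis of jig, either way round below 0.2 rad and x of spacer2 in the frame of jig between -0.012 and 0.012 m and y of spacer2 in the frame of jig between -0.05 and 0.06 m) or (x of spacer1 in the frame of jig between -0.012 and 0.012 m and y of spacer1 in the frame of jig between -0.05 and 0.06 m and z of each of spacer1, spacer2 in the frame of jig below 0.014 m and angle between each of spacer1, spacer2's own z axis and vertical below 0.15 rad and angle between the x axis of each of spacer1, spacer2 and the x axis of jig, either way round below 0.2 rad and x of spacer2 in the frame of jig between -0.012 and 0.012 m and y of spacer2 in the frame of jig between -0.05 and 0.06 m))), for 0.2 s.
At the end, for the whole second after the job is handed in: knob within 0.14 rad of the mark; fingers push the slide (over 4 N), which rests at most 17 mm short of its hard end; slide and stop each press a plate with over 3 N; every plate at the channel stands on its floor, upright (0.15 rad) and square (0.2 rad), a spare over 70 mm off (angle between the x axis of knob_grip and the x axis of index_mark, either way round below 0.14 rad and y of press in the frame of jig above -0.002 m and (contact force between press and spacer0 above 3 N or contact force between press and spacer1 above 3 N or contact force between press and spacer2 above 3 N) and (contact force between stop and spacer0 above 3 N or contact force between stop and spacer1 above 3 N or contact force between stop and spacer2 above 3 N) and contact force between the fingers and press above 4 N and linear speed of press below 0.01 m/s and ((x of spacer0 in the frame of jig between -0.012 and 0.012 m and y of spacer0 in the frame of jig between -0.05 and 0.06 m and z of spacer0 in the frame of jig below 0.014 m and angle between spacer0's own z axis and vertical below 0.15 rad and angle between the x axis of spacer0 and the x axis of jig, either way round below 0.2 rad) or horizontal distance between spacer0 and channel above 0.07 m) and ((x of spacer1 in the frame of jig between -0.012 and 0.012 m and y of spacer1 in the frame of jig between -0.05 and 0.06 m and z of spacer1 in the frame of jig below 0.014 m and angle between spacer1's own z axis and vertical below 0.15 rad and angle between the x axis of spacer1 and the x axis of jig, either way round below 0.2 rad) or horizontal distance between spacer1 and channel above 0.07 m) and ((x of spacer2 in the frame of jig between -0.012 and 0.012 m and y of spacer2 in the frame of jig between -0.05 and 0.06 m and z of spacer2 in the frame of jig below 0.014 m and angle between spacer2's own z axis and vertical below 0.15 rad and angle between the x axis of spacer2 and the x axis of jig, either way round below 0.2 rad) or horizontal distance between spacer2 and channel above 0.07 m)); the arm keeps its last pose, push and grip.
It fails at once if a bystander is moved by more than 30 mm (distance of any of jar, vial, dish, spatula, slidebox, pencup, reagent from where it was at the start of the episode above 0.03 m).
It also fails if it takes over 72 s, if anything falls off the work surface, if the arm or the gripper's body presses on something with over 40 N, if the wrist force passes 120 N, or if a joint passes its speed limit or range.

ROBOT

A 6-joint arm with a two-finger parallel gripper is mounted at the origin on the work surface. World frame = base frame: x ahead of the robot, y to its left, z up, the work surface at z = 0. Lengths are in m, angles in rad, forces in N, time in s.
With the tool pointing down it reaches from about 0.375 to 0.9 m from the base axis. Payload 3.1 kg.
Tool frame: the origin (TCP) lies between the finger pads; the fingertips stand 17 mm ahead of it and the grasp point (between the pads) lies 2 mm behind it (robot.nose_length is the distance from the TCP to the fingertips, in m); z points along the fingers, y is the line along which they close (so a half turn about z gives the same grasp; the last joint's range is limited). The gripper opens to 87 mm and grips with 3 to 60 N. Pads are 19 mm wide; open, the fingers measure 117 mm over their backs; the gripper's body (75 mm by 190 mm) begins 51 mm behind the grasp point.
Start: joints at [1.105, 0.527, 1.433, -0, 1.181, -0.178], TCP at [0.177, 0.599, 0.24] pointing down, gripper open.
Joint ranges: [-3.08, 3.08], [-0.75, 2.2], [0.22, 2.44], [-1.43, 4.57], [0, 2.65], [-2.85, 2.85]. Speed limits (rad/s): [2.79, 2.79, 3.14, 3.14, 3.14, 3.14].

INTERFACE

Orientations are given as a unit quaternion [x, y, z, w].
In Python, from rig import robot, cams gives the robot as it stands.
- The arm moves only by the shell command python3 -m pendant 'ROWS' [FORCE]. ROWS is JSON, a list of rows, each an object with "jaw": the opening, from 0 (shut) to 1 (fully open); "linear": the shift along the tool's x, y, z in cm, a list of three; "twist": the turn about the tool's z in degrees. A call has 1 to 12 rows; each row shifts and turns the commanded pose from where the row before left it, along the tool's axes as they then stand; what a row does not reach is not made up. A row lasts 1/12 s, in which the tool goes at most 41.7 mm and 7.16 degrees, less where a joint would pass 70% of its speed; a pose out of reach is approached as far as the arm can. A call is refused whole if a number of a shift passes 4.17 or a number of a turn 7.16, either way. A call with a gripper value outside its range is refused whole. The fingers move at their own pace and stop on an object; FORCE is the grip in N (left out, the last holds). Time passes only in rows, so rows that do not move let the fingers close. It gives the time, the measured TCP pose, the force, the opening and the grip force at its end, in the units of the state.
- robot.get_obs(): the state, without advancing time (a new reading comes with each control period).
- cams.camera(name): name is "side" or "top"; returns a dict with "color" (480x640x3 uint8, blue, green, red), "depth" (480x640 float32, m along the optical axis (not along the pixel's ray), 0 where there is no reading), "fov_y" (degrees; the focal length in pixels is half the picture's height over the tangent of half this angle, whatever the lens; pixels are square), "cx", "cy" (the principal point, pixels), "view" (4x4, takes a point from world to camera coordinates). Camera axes: x right, y down, z forward; pixel columns grow to the right and rows downward; lengths in m; the calibration is good to about 2 mm. A picture is of the moment at which its call begins.
- robot.hand_in(): hands the job in; it is judged then, once.
The state is a dict: "time": time; "q": joint angles; "joint_velocities": joint speeds; "joint_torque": joint torques, N m; "position": TCP position; "tool_rot": TCP orientation; "ft_force": force on the tool from outside, world axes, zero at the start; "moment": the same for the moment, N m; "grip_width": finger opening in m; "grip_force": force on a finger pad.
Only numpy, scipy, OpenCV 4.12 (cv2) and the standard library are available. Lean on these libraries where they do the work, as an engineer would, in place of code of your own. Each camera call takes 0.05 s, during which the arm holds its last target. There are 200 camera calls.

## Working session

There is one attempt and no reset: what is moved stays moved. The work goes in short steps, Python scripts to look and compute and a shell command to move; the robot and the scene stay as the last step left them, time stands still between calls to the robot, and variables do not carry over. Pictures are saved under pics/ and viewed, at most 13 in all, crops included, and the job is handed in when it is done.

```bash
mkdir -p pics; cat > h.py <<'E'
import numpy as np, cv2
from rig import robot, cams
def px2w(c,u,v,z=None):
    f=240/np.tan(np.radians(c["fov_y"])/2); M=np.linalg.inv(np.array(c["view"]))
    d=np.array([(u-c["cx"])/f,(v-c["cy"])/f,1.])
    if z is None: 
        return M[:3,:3]@(d*c["depth"][int(round(v)),int(round(u))])+M[:3,3]
    r=M[:3,:3]@d; o=M[:3,3]; return o+r*(z-o[2])/r[2]
def w2px(c,p):
    f=240/np.tan(np.radians(c["fov_y"])/2); V=np.array(c["view"]); q=V[:3,:3]@np.array(p)+V[:3,3]
    return np.array([c["cx"]+f*q[0]/q[2],c["cy"]+f*q[1]/q[2]])
E
python3 - <<'E'
from h import *
import pickle
for n in ("top","side"):
    c=cams.camera(n); cv2.imwrite(f"pics/{n}0.png",c["color"]); pickle.dump(c,open(n+"0.pkl","wb"))
    print(n,c["fov_y"],c["cx"],c["cy"],np.round(np.linalg.inv(c["view"]),3).tolist())
print(robot.get_obs())
E
```

```text
top 53.85157146567739 318.16682672455386 241.93583308071442 [[0.011, -0.975, 0.222, 0.34], [-1.0, -0.012, -0.002, 0.018], [0.005, -0.222, -0.975, 1.173], [0.0, 0.0, 0.0, 1.0]]
side 49.926913165146566 322.2362464471241 230.47644931070388 [[0.983, -0.124, 0.139, 0.431], [-0.185, -0.569, 0.801, -0.883], [-0.02, -0.813, -0.582, 0.716], [0.0, 0.0, 0.0, 1.0]]
{'time': 0.1, 'q': array([ 1.10451341e+00,  5.28372491e-01,  1.43381562e+00,  9.67255036e-06,
        1.18136511e+00, -1.78511515e-01]), 'joint_velocities': array([ 0.00112227, -0.00439809, -0.00131399, -0.00139676,  0.00036669,
       -0.00043475]), 'joint_torque': array([-2.26548136e-04, -4.40983415e+01, -1.77149445e+01,  6.34635589e-02,
        5.33581234e-02, -3.99128044e-05]), 'position': array([0.17706942, 0.59872671, 0.23865669]), 'tool_rot': array([ 1.43391489e-01,  9.89665560e-01, -9.28357497e-04, -3.14834977e-04]), 'ft_force': array([-0.25794283,  0.07083529,  0.74001063]), 'moment': array([ 0.04164783, -0.02620376,  0.02063225]), 'grip_force': 0.0, 'grip_width': 0.08697707319724889}
```

View pics/top0.png

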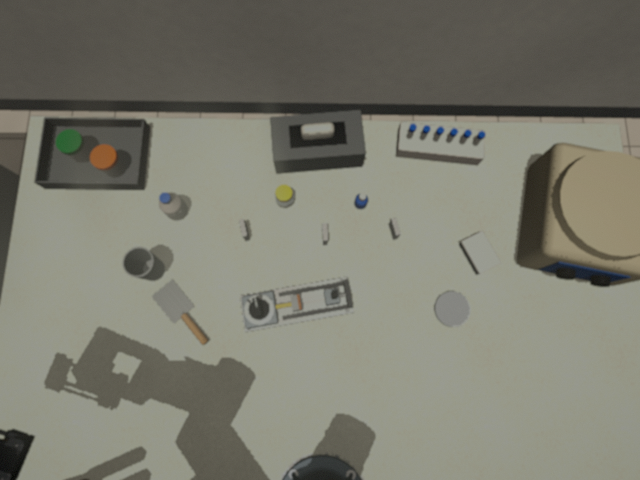

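View pics/side0.png

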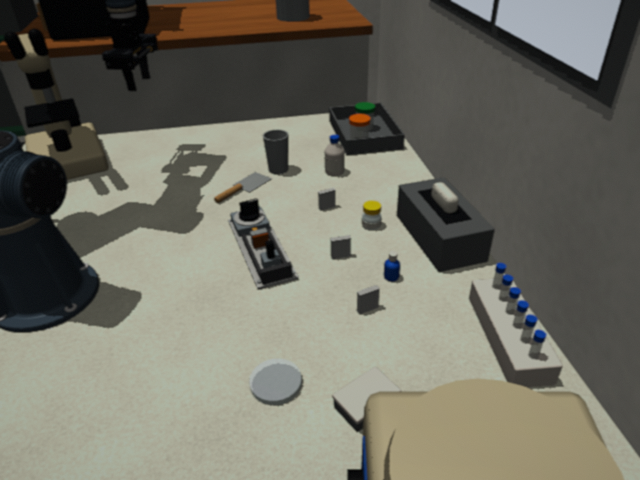

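Top view: jig with knob (259,308), stop (290,302), post (335,293); plates at (243,229), (324,233), (395,228). Jar (285,195) and vial (361,201) lie beyond them. Next, enlarged crops for detail.

```bash
python3 - <<'E'
from h import *
import pickle
T=pickle.load(open("top0.pkl","rb"));S=pickle.load(open("side0.pkl","rb"))
def cr(c,u0,v0,w,h,k): return cv2.resize(c["color"][v0:v0+h,u0:u0+w],None,fx=k,fy=k,interpolation=cv2.INTER_CUBIC)
a=cr(T,235,270,130,65,6); b=cr(T,230,210,180,40,4.33)
b=cv2.resize(b,(780,173)); cv2.imwrite("pics/topcrop.png",np.vstack([a,b]))
a=cr(S,220,190,85,100,6); b=cr(S,310,180,80,140,4); b=np.vstack([b,np.zeros((40,320,3),np.uint8)])[:600]
b=cv2.resize(cr(S,310,180,80,140,1),None,fx=3.5,fy=4.2857,interpolation=cv2.INTER_CUBIC)
cv2.imwrite("pics/sidecrop.png",np.hstack([a,b]))
E
```

```text
(no output)
```

View pics/topcrop.png

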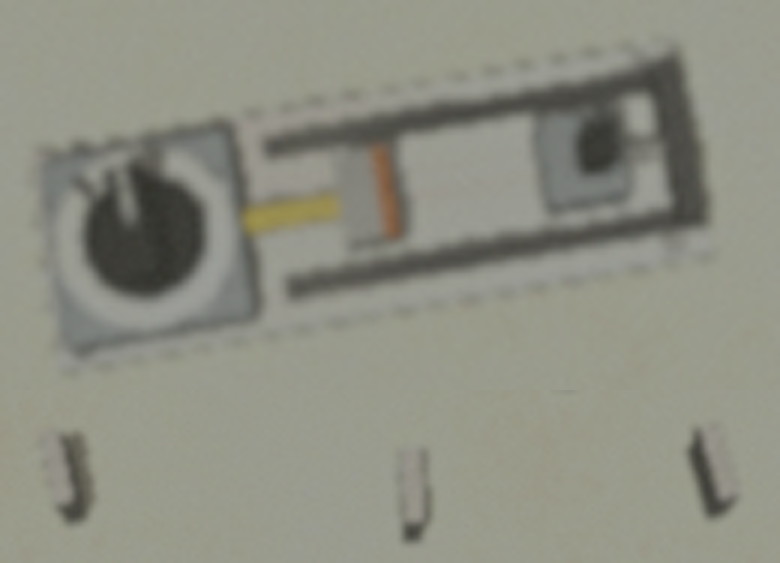

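View pics/sidecrop.png

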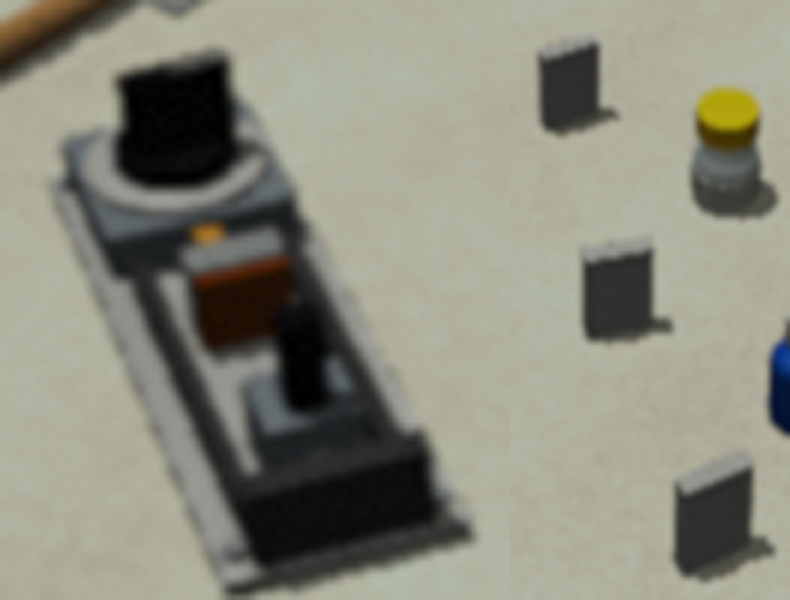

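Top crop: base corners at about (40,150), (68,368), (712,255), (668,45); the white pointer line is at (126,192), and the tooth is probably at (92,183), to its left. The side crop shows three upright plates roughly facing the side camera. Next, a jig pose fit and plate poses from depth.

```bash
cat > m.py <<'E'
from h import *
import pickle
from scipy.optimize import least_squares
T=pickle.load(open("top0.pkl","rb"));S=pickle.load(open("side0.pkl","rb"))
t=lambda u,v:(235+u/6,270+v/6); s=lambda u,v:(220+u/6,190+v/6)
# jig pts: cam, pixel, jig xyz
P=[(T,t(40,150),(.045,.135,.008)),(T,t(68,368),(-.045,.135,.008)),(T,t(712,255),(-.045,-.135,.008)),(T,t(668,45),(.045,-.135,.008)),
(T,t(235,122),(.039,.086,.03)),(T,t(260,313),(-.039,.086,.03)),
(S,s(230,588),(-.045,-.135,.008)),(S,s(472,530),(.045,-.135,.008)),(S,s(120,245),(-.039,.086,.03)),(S,s(295,185),(.039,.086,.03))]
def R(a): return np.array([[np.cos(a),-np.sin(a)],[np.sin(a),np.cos(a)]])
def jw(p,q): return np.r_[R(p[2])@np.array(q[:2])+p[:2],q[2]]
def res(p): return np.concatenate([w2px(c,jw(p,q))-np.array(u) for c,u,q in P])
E
python3 - <<'E'
from m import *
r=least_squares(res,[.42,0.08,.1],loss='soft_l1'); J=r.x; print("jig",J.round(4)); print(r.fun.reshape(-1,2).round(1).tolist())
np.save("jig.npy",J)
def tri(a,b):
    A=[];B=[]
    for c,u in ((T,a),(S,b)):
        o=np.linalg.inv(c["view"])[:3,3]; d=px2w(c,*u,0)-o; d/=np.linalg.norm(d); Q=np.eye(3)-np.outer(d,d); A.append(Q);B.append(Q@o)
    return np.linalg.solve(sum(A),sum(B))
print("post top",tri(t(601,125),s(300,303)).round(4),"pred",jw(J,(0,-.057,.082)).round(4))
tp=lambda u,v:(230+u/4.333,210+(v-390)/4.325); sp=lambda u,v:(310+(u-510)/3.5,180+v/4.2857)
for a,b in (((58,468),(570,48)),((414,487),(618,250)),((717,465),(714,474))):
    x=tri(tp(*a),sp(*b)); print("tri plate",x.round(4))
    pts=[]
    for c in (T,S):
        f=240/np.tan(np.radians(c["fov_y"])/2); M=np.linalg.inv(c["view"])
        vv,uu=np.mgrid[0:480,0:640]; d=c["depth"]; W=np.stack([(uu-c["cx"])/f*d,(vv-c["cy"])/f*d,d],-1)@M[:3,:3].T+M[:3,3]
        m=(d>0)&(np.hypot(W[...,0]-x[0],W[...,1]-x[1])<.04)&(W[...,2]>.025); q=W[m]
        print(c is T and "T" or "S",len(q),"ztop",np.percentile(q[:,2],95).round(4))
        if c is T: q=q[q[:,2]>.044]
        (cx,cy),wh,an=cv2.minAreaRect(q[:,:2].astype(np.float32)); pc=np.linalg.eigh(np.cov(q[:,:2].T))[1][:,1]
        print("  ctr",round(cx,4),round(cy,4),np.round(wh,4),"mean",q[:,:2].mean(0).round(4),"ang long axis deg",np.degrees(np.arctan(pc[1]/pc[0])).round(1))
# orthophotos round knob, ring plane z .033 (knob at 74mm for comparison)
k=[]
for c in (T,S):
  for z in (.033,.074):
    n=300; xs=np.linspace(-.05,.05,n); gx,gy=np.meshgrid(xs,xs) # img right = -jig y, up = +jig x
    w=np.stack([-gy.ravel(),.125-gx.ravel()],1)@R(J[2]).T+J[:2]
    uv=np.array([w2px(c,(a,b,z)) for a,b in w]).reshape(n,n,2).astype(np.float32)
    im=cv2.remap(c["color"],uv[...,0],uv[...,1],cv2.INTER_CUBIC); cv2.circle(im,(150,150),96 if z<.05 else 75,(0,0,255),1); cv2.circle(im,(150,150),2,(0,0,255),-1); k.append(im)
cv2.imwrite("pics/ortho.png",np.vstack([np.hstack(k[:2]),np.hstack(k[2:])]))
E
```

```text
jig [0.4535 0.0598 0.1695]
[[1.2, -2.6], [1.0, -2.4], [3.3, -1.2], [4.2, -2.1], [-12.3, 0.2], [-12.2, 0.6], [-1.5, 0.5], [-0.0, -0.5], [-5.1, -8.8], [-2.2, -5.8]]
post top [ 0.4715 -0.0245  0.0835] pred [0.4631 0.0036 0.082 ]
tri plate [0.6318 0.2005 0.0461]
T 112 ztop 0.0544
  ctr 0.6315 0.2012 [0.0446 0.0121] mean [0.6303 0.2009] ang long axis deg 14.8
S 200 ztop 0.0525
  ctr 0.6326 0.1967 [0.0469 0.0169] mean [0.6311 0.1943] ang long axis deg 10.7
tri plate [ 0.6225 -0.0019  0.0478]
T 100 ztop 0.0552
  ctr 0.6219 -0.0004 [0.0433 0.0099] mean [ 6.214e-01 -4.000e-04] ang long axis deg 0.6
S 255 ztop 0.0527
  ctr 0.6229 -0.0032 [0.0438 0.0192] mean [ 0.6231 -0.0071] ang long axis deg 1.5
tri plate [ 0.6383 -0.1745  0.0457]
T 129 ztop 0.0538
  ctr 0.6386 -0.1739 [0.0442 0.0134] mean [ 0.6375 -0.1743] ang long axis deg 14.9
S 328 ztop 0.0526
  ctr 0.6399 -0.1781 [0.0454 0.0162] mean [ 0.6386 -0.181 ] ang long axis deg 12.0
```

View pics/ortho.png

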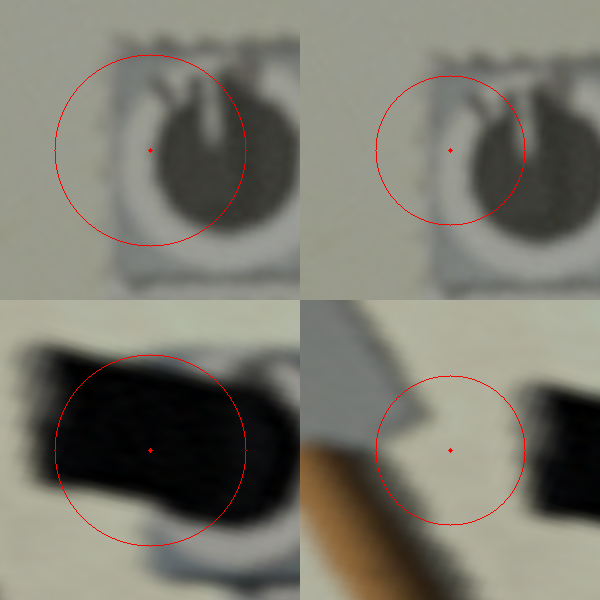

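The ortho shows the plate-centre assumption was wrong: the base isn't centred on the jig origin. I'll refit with its centre free, and view again.

```bash
cat > ortho.py <<'E'
from m import *
def ortho(c,J,z,n=300,h=.05,cy=.125):
    xs=np.linspace(-h,h,n); gx,gy=np.meshgrid(xs,xs)
    w=np.stack([-gy.ravel(),cy-gx.ravel()],1)@R(J[2]).T+J[:2]
    f=240/np.tan(np.radians(c["fov_y"])/2); V=np.array(c["view"]); q=np.c_[w,np.full(len(w),z)]@V[:3,:3].T+V[:3,3]
    u=(c["cx"]+f*q[:,0]/q[:,2]).reshape(n,n).astype(np.float32);v=(c["cy"]+f*q[:,1]/q[:,2]).reshape(n,n).astype(np.float32)
    return cv2.remap(c["color"],u,v,cv2.INTER_CUBIC)
E
python3 - <<'E'
from ortho import *
def jq(p,q):
    q=list(q); 
    if q[2]<.01: q[1]+=p[3]
    return jw(p[:3],q)
r=least_squares(lambda p:np.concatenate([w2px(c,jq(p,q))-np.array(u) for c,u,q in P]),[.44,0.03,.15,.03],loss='soft_l1'); J=r.x; print("jig",J.round(4)); print(r.fun.reshape(-1,2).round(1).tolist())
J=J[:3];np.save("jig.npy",J)
print("post pred",jw(J,(0,-.057,.082)).round(4), "knob",jw(J,(0,.125,.064)),"stop",jw(J,(0,.0234,.045)))
k=[]
for c in (T,S):
  for z in (.033,.074):
    im=ortho(c,J,z); cv2.circle(im,(150,150),96 if z<.05 else 75,(0,0,255),1)
    for a in range(0,100,10):
        a=np.radians(a); cv2.line(im,(int(150-120*np.sin(a)),int(150-120*np.cos(a))),(int(150-135*np.sin(a)),int(150-135*np.cos(a))),(0,0,255),1)
    cv2.circle(im,(150,150),2,(0,0,255),-1); k.append(im)
cv2.imwrite("pics/ortho2.png",np.vstack([np.hstack(k[:2]),np.hstack(k[2:])]))
E
```

```text
jig [0.4571 0.0301 0.1892 0.0341]
[[-0.7, -0.4], [-0.1, -0.2], [1.8, -1.2], [2.2, -2.0], [-0.3, -0.4], [0.7, -0.1], [-1.6, -0.6], [-0.6, -2.1], [-3.5, -1.5], [-0.2, 0.9]]
post pred [ 0.4678 -0.0258  0.082 ] knob [0.43356205 0.15291351 0.064     ] stop [0.45266954 0.05312642 0.045     ]
```

View pics/ortho2.png

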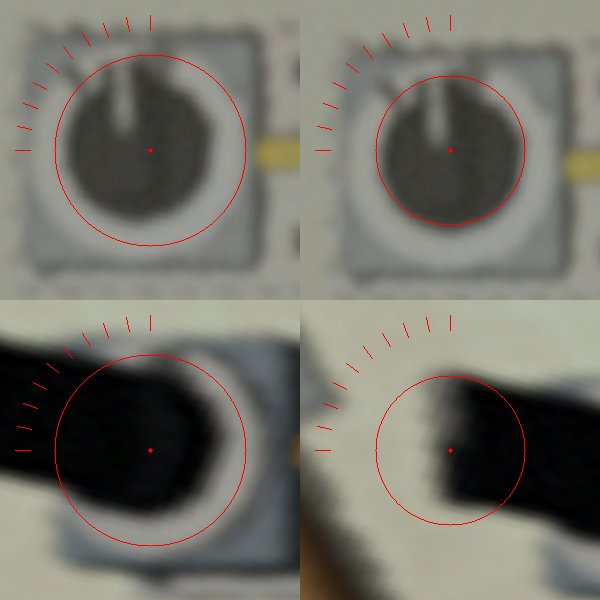

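Ring, disc and white line are about 4 mm further +y than the fit centre; the tooth reads about 0.7 rad. I'll cross-check the pose with depth clusters.

```bash
cat >> m.py <<'E'
def cloud(c):
    f=240/np.tan(np.radians(c["fov_y"])/2); M=np.linalg.inv(c["view"]); vv,uu=np.mgrid[0:480,0:640]; d=c["depth"]
    W=np.stack([(uu-c["cx"])/f*d,(vv-c["cy"])/f*d,d],-1)@M[:3,:3].T+M[:3,3]; return W[d>0]
def wj(J,W): return np.c_[(W[:,:2]-J[:2])@R(J[2]),W[:,2]]
E
python3 - <<'E'
from m import *
J=np.load("jig.npy")
def rect(q): 
    (a,b),wh,an=cv2.minAreaRect((q[:,:2]*1000).astype(np.float32)); return len(q),(round(a,1),round(b,1)),np.round(wh,1).tolist(),round(an,1)
for n,c in (("T",T),("S",S)):
    q=wj(J,cloud(c)); I=lambda y0,y1,z0,z1:q[(abs(q[:,0])<.05)&(q[:,1]>y0)&(q[:,1]<y1)&(q[:,2]>z0)&(q[:,2]<z1)]
    print(n,"bar",rect(I(.08,.18,.068,.085)),"z",np.percentile(I(.08,.18,.05,.1)[:,2],90))
    print(" post",rect(I(-.09,-.03,.070,.095)),"housing",rect(I(.07,.18,.024,.037)))
    print(" slide+post",rect(I(-.095,-.02,.038,.05)),"stop",rect(I(.01,.06,.038,.06)),"walls",rect(I(-.13,.08,.018,.028)))
E
```

```text
T bar (118, (3.4, 127.7), [43.9, 14.2], 5.0) z 0.07623515208384557
 post (43, (-0.1, -54.0), [15.2, 13.5], 1.1) housing (709, (0.6, 118.5), [78.2, 96.3], 0.1)
 slide+post (289, (-0.1, -63.5), [65.6, 62.6], 0.2) stop (145, (0.4, 38.2), [36.1, 21.9], 0.0) walls (501, (0.2, -2.0), [162.8, 66.4], 89.9)
S bar (93, (5.3, 123.9), [18.1, 45.4], 89.8) z 0.07345386629872142
 post (65, (0.6, -57.9), [16.0, 14.1], 6.7) housing (429, (1.6, 120.0), [89.6, 78.5], 88.0)
 slide+post (239, (1.1, -63.6), [62.7, 65.6], 89.6) stop (136, (1.7, 34.8), [27.4, 36.7], 88.1) walls (488, (1.1, -10.9), [181.8, 67.4], 89.5)
```

```bash
cat > go.py <<'E'
import sys,json,numpy as np
from rig import robot
from scipy.spatial.transform import Rotation as Ro
J=np.array([.4574,.0311,.1892])
def jxy(x,y): c,s=np.cos(J[2]),np.sin(J[2]); return np.array([J[0]+c*x-s*y,J[1]+s*x+c*y])
def go(xy,z,ang):  # ang = closing axis, deg world
    o=robot.get_obs(); Q=Ro.from_quat(o["tool_rot"]).as_matrix(); a=np.degrees(np.arctan2(Q[1,1],Q[0,1]))
    d=(ang-a+90)%180-90; Q2=Ro.from_euler('z',d,degrees=True).as_matrix()@Q
    dw=np.array([*xy,z])-o["position"]
    p=o["position"][:2]-J[:2]; c,s=np.cos(J[2]),np.sin(J[2])
    print("t",round(o["time"],2),"pos",o["position"].round(4),"jig mm",np.round([1000*(c*p[0]+s*p[1]),1000*(c*p[1]-s*p[0])],1),"ax",a.round(1),"q6",o["q"][5].round(2),"F",o["ft_force"].round(1),"w",round(o["grip_width"]*1e3,1))
    print("  twist",round(-d,2),"then linear cm (new frame)",(Q2.T@dw*100).round(2))
E
python3 - <<'E'
from ortho import *
J=np.load("jig.npy")
p=J.copy(); sh=R(J[2])@np.array([0,.0035]); p[:2]+=sh
p[:2]+=0
im=cv2.cvtColor(ortho(T,p,.034),cv2.COLOR_BGR2GRAY).astype(float)
A=np.radians(np.arange(20,75,3))
for r in (.029,.032,.035):
    print(r,[int(im[int(150-r*3000*np.cos(a)),int(150-r*3000*np.sin(a))]) for a in A])
from go import go,jxy
print(jxy(0,.125)); go(jxy(0,.125),.14,105.84)
E
```

```text
0.029 [100, 101, 115, 125, 130, 126, 113, 101, 102, 116, 132, 142, 148, 149, 149, 150, 152, 154, 152]
0.032 [132, 133, 138, 145, 146, 131, 111, 99, 104, 125, 142, 151, 153, 153, 154, 153, 154, 154, 154]
0.035 [135, 137, 138, 141, 139, 129, 113, 101, 105, 123, 135, 141, 141, 141, 143, 142, 143, 144, 146]
[0.43389085 0.15386938]
t 0.1 pos [0.1771 0.5987 0.2387] jig mm [-168.6  610.2] ax 73.5 q6 -0.18 F [-0.3  0.1  0.7] w 87.0
  twist -32.33 then linear cm (new frame) [-12.57 -49.79   9.96]
```

Index reads 41.5° (0.724 rad), so the stop will be at about 35 mm, and two plates put the slide face at about 11 mm. Moving to the knob.

```bash
python3 -m pendant '[{"jaw":0.45,"linear":[0,0,0],"twist":-6.47},{"jaw":0.45,"linear":[0,0,0],"twist":-6.47},{"jaw":0.45,"linear":[0,0,0],"twist":-6.47},{"jaw":0.45,"linear":[0,0,0],"twist":-6.47},{"jaw":0.45,"linear":[0,0,0],"twist":-6.45},{"jaw":0.45,"linear":[-0.9,-3.55,0],"twist":0},{"jaw":0.45,"linear":[-0.9,-3.55,0],"twist":0},{"jaw":0.45,"linear":[-0.9,-3.55,0],"twist":0},{"jaw":0.45,"linear":[-0.9,-3.55,0],"twist":0},{"jaw":0.45,"linear":[-0.9,-3.55,0],"twist":0},{"jaw":0.45,"linear":[-0.9,-3.55,0],"twist":0},{"jaw":0.45,"linear":[-0.9,-3.55,0],"twist":0}]' 20
python3 -m pendant '[{"jaw":0.45,"linear":[-0.9,-3.55,0],"twist":0},{"jaw":0.45,"linear":[-0.9,-3.55,0],"twist":0},{"jaw":0.45,"linear":[-0.9,-3.55,0],"twist":0},{"jaw":0.45,"linear":[-0.9,-3.55,0],"twist":0},{"jaw":0.45,"linear":[-0.9,-3.55,0],"twist":0},{"jaw":0.45,"linear":[-0.9,-3.55,0],"twist":0},{"jaw":0.45,"linear":[-0.87,-3.55,0],"twist":0},{"jaw":0.45,"linear":[0,0,2],"twist":0},{"jaw":0.45,"linear":[0,0,2],"twist":0},{"jaw":0.45,"linear":[0,0,2],"twist":0},{"jaw":0.45,"linear":[0,0,2],"twist":0},{"jaw":0.45,"linear":[0,0,0],"twist":0}]'
python3 -c "
from go import *
go(jxy(0,.125),.064,105.84)"
```

```text
time: 1.1
position: [0.306, 0.3757, 0.2393]
tool_rot: [-0.138, 0.99, -0.0, -0.0]
ft_force: [0.9, 0.3, 0.6]
grip_width: 0.0396
grip_force: 0.0
time: 2.1
position: [0.4314, 0.1549, 0.1566]
tool_rot: [-0.137, 0.991, 0.0, -0.004]
ft_force: [-0.2, -0.0, -1.1]
grip_width: 0.0389
grip_force: 0.0
t 2.1 pos [0.4314 0.1549 0.1566] jig mm [ -2.2 126.5] ax 105.8 q6 -1.75 F [-0.2 -0.  -1.1] w 38.9
  twist -0.05 then linear cm (new frame) [-0.28 -0.18  9.26]
```

```bash
python3 -m pendant '[{"jaw":0.45,"linear":[-0.28,-0.18,3],"twist":0},{"jaw":0.45,"linear":[0,0,3],"twist":0},{"jaw":0.45,"linear":[0,0,2],"twist":0},{"jaw":0.45,"linear":[0,0,1.2],"twist":0},{"jaw":0,"linear":[0,0,0],"twist":0},{"jaw":0,"linear":[0,0,0],"twist":0},{"jaw":0,"linear":[0,0,0],"twist":0},{"jaw":0,"linear":[0,0,0],"twist":0},{"jaw":0,"linear":[0,0,0],"twist":0}]' 20
python3 -c "
from go import *
go(jxy(0,.125),.064,105.84)
print(robot.get_obs()['moment'])"
```

```text
time: 2.85
position: [0.4376, 0.1558, 0.0688]
tool_rot: [-0.136, 0.991, 0.001, 0.001]
ft_force: [-1.9, 17.1, 4.4]
grip_width: 0.0139
grip_force: 20.7
t 2.85 pos [0.4376 0.1558 0.0688] jig mm [  4.  126.2] ax 105.7 q6 -1.75 F [-1.9 17.1  4.4] w 13.9
  twist -0.19 then linear cm (new frame) [ 0.41 -0.08  0.48]
[ 2.80912934  0.22713737 -0.29858144]
```

Bar gripped (13.9 mm); the knob sits about 1.2 mm further +y. I'll open, recentre, regrip firmly.

```bash
sed -i 's/.4574,.0311,.1892/.4572,.0323,.1892/' go.py; python3 -m pendant '[{"jaw":0.3,"linear":[0,0,0],"twist":0},{"jaw":0.3,"linear":[0.42,0.12,0.3],"twist":0},{"jaw":0.3,"linear":[0,0,0],"twist":0},{"jaw":0.3,"linear":[0,0,0],"twist":0},{"jaw":0,"linear":[0,0,0],"twist":0},{"jaw":0,"linear":[0,0,0],"twist":0},{"jaw":0,"linear":[0,0,0],"twist":0},{"jaw":0,"linear":[0,0,0],"twist":0}]' 60
python3 -c "
from go import *
go(jxy(0,.125),.064,105.84)
print(robot.get_obs()['moment'],robot.get_obs()['grip_force'])"
```

```text
time: 3.52
position: [0.4328, 0.1549, 0.0646]
tool_rot: [-0.137, 0.991, 0.0, 0.0]
ft_force: [-0.2, 1.8, 0.4]
grip_width: 0.0137
grip_force: 60.0
t 3.52 pos [0.4328 0.1549 0.0646] jig mm [ -1. 125.] ax 105.7 q6 -1.75 F [-0.2  1.8  0.4] w 13.7
  twist -0.11 then linear cm (new frame) [-0.09 -0.01  0.06]
[ 0.50585298  0.10083103 -0.32097462] 59.999717976897955
```

```bash
python3 -m pendant '[{"jaw":0,"linear":[0,0,0],"twist":-6.1},{"jaw":0,"linear":[0,0,0],"twist":-6.1},{"jaw":0,"linear":[0,0,0],"twist":-6.1},{"jaw":0,"linear":[0,0,0],"twist":-6.1},{"jaw":0,"linear":[0,0,0],"twist":-6.1},{"jaw":0,"linear":[0,0,0],"twist":-6.1},{"jaw":0,"linear":[0,0,0],"twist":0},{"jaw":0,"linear":[0,0,0],"twist":0},{"jaw":0,"linear":[0,0,0],"twist":0}]'
python3 -c "
from go import *
go(jxy(0,.125),.064,142.3)
print(robot.get_obs()['moment'],robot.get_obs()['grip_force'])"
```

```text
time: 4.27
position: [0.4327, 0.1549, 0.0646]
tool_rot: [-0.441, 0.897, 0.0, 0.0]
ft_force: [-0.5, 5.3, 1.2]
grip_width: 0.0136
grip_force: 60.0
t 4.27 pos [0.4327 0.1549 0.0646] jig mm [ -1.  125.1] ax 142.3 q6 -2.39 F [-0.5  5.3  1.2] w 13.6
  twist 0.05 then linear cm (new frame) [-0.07 -0.07  0.06]
[0.97168532 0.22522504 0.17352131] 59.999794671311975
```

```bash
python3 -m pendant '[{"jaw":0.4,"linear":[0,0,0],"twist":0},{"jaw":0.4,"linear":[0,0,0],"twist":0},{"jaw":0.4,"linear":[0,0,-3],"twist":0},{"jaw":0.4,"linear":[0,0,-3],"twist":0},{"jaw":0.4,"linear":[0,0,-3],"twist":6.46},{"jaw":0.4,"linear":[0,0,0],"twist":6.46},{"jaw":0.4,"linear":[0,0,0],"twist":6.46},{"jaw":0.4,"linear":[0,0,0],"twist":6.46},{"jaw":0.4,"linear":[0,0,0],"twist":6.46},{"jaw":0.4,"linear":[0,0,0],"twist":6.46},{"jaw":0.4,"linear":[0,0,0],"twist":6.46},{"jaw":0.4,"linear":[0,0,0],"twist":6.46}]' 20
python3 -c "
from go import *
go((.6224,-.002),.154,90.6)"
```

```text
time: 5.27
position: [0.4328, 0.154, 0.1545]
tool_rot: [-0.003, 1.0, -0.0, -0.0]
ft_force: [-0.6, -0.1, -0.4]
grip_width: 0.0346
grip_force: 0.0
t 5.27 pos [0.4328 0.154  0.1545] jig mm [ -1.1 124.2] ax 90.4 q6 -1.48 F [-0.6 -0.1 -0.4] w 34.6
  twist -0.23 then linear cm (new frame) [-18.8  -15.8    0.06]
```

```bash
python3 -m pendant '[{"jaw":0.4,"linear":[-2.69,-2.26,0],"twist":0},{"jaw":0.4,"linear":[-2.69,-2.26,0],"twist":0},{"jaw":0.4,"linear":[-2.69,-2.26,0],"twist":0},{"jaw":0.4,"linear":[-2.69,-2.26,0],"twist":0},{"jaw":0.4,"linear":[-2.69,-2.26,0],"twist":0},{"jaw":0.4,"linear":[-2.69,-2.26,0],"twist":0},{"jaw":0.4,"linear":[-2.69,-2.26,0],"twist":0},{"jaw":0.4,"linear":[0,0,0],"twist":0},{"jaw":0.4,"linear":[0,0,0],"twist":0}]'
python3 - <<'E'
from ortho import *
import go
go.go((.6224,-.002),.027,90.6)
c=cams.camera("top"); J=np.load("jig.npy")
q=wj(J,cloud(c)); I=lambda y0,y1,z0,z1:q[(abs(q[:,0])<.05)&(q[:,1]>y0)&(q[:,1]<y1)&(q[:,2]>z0)&(q[:,2]<z1)]
b=I(.08,.18,.068,.085); print(len(b), cv2.minAreaRect((b[:,:2]*1000).astype(np.float32)), "stop",cv2.minAreaRect((I(.01,.08,.038,.06)[:,:2]*1000).astype(np.float32)))
p=J.copy(); p[:2]+=R(J[2])@np.array([0,.0035])
k=[]
for z in (.034,.074):
    im=ortho(c,p,z,n=400)
    a=np.radians(41.5); cv2.line(im,(200,200),(int(200-190*np.sin(a)),int(200-190*np.cos(a))),(0,0,255),1); k.append(im)
cv2.imwrite("pics/knob1.png",np.hstack(k))
E
```

```text
time: 6.02
position: [0.6242, -0.0033, 0.154]
tool_rot: [-0.005, 1.0, -0.0, 0.0]
ft_force: [-1.1, 0.2, 0.2]
grip_width: 0.035
grip_force: 0.0
t 6.02 pos [ 0.6242 -0.0033  0.154 ] jig mm [157.3 -66.3] ax 90.6 q6 -1.76 F [-1.1  0.2  0.2] w 35.0
  twist -0.05 then linear cm (new frame) [ 0.18  0.14 12.7 ]
0 ((0.0, 0.0), (0.0, 0.0), 0.0) stop ((0.0, 0.0), (0.0, 0.0), 0.0)
```

View pics/knob1.png

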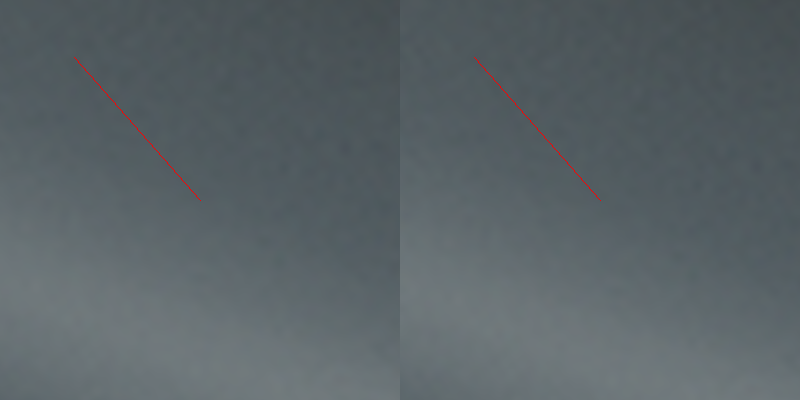

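The arm covers the top view here; check with the side camera's depth instead (no picture needed).

```bash
python3 - <<'E'
from m import *
c=cams.camera("side"); J=np.load("jig.npy")
q=wj(J,cloud(c)); I=lambda y0,y1,z0,z1:q[(abs(q[:,0])<.05)&(q[:,1]>y0)&(q[:,1]<y1)&(q[:,2]>z0)&(q[:,2]<z1)]
for z in(.062,.068,.07): 
    b=I(.08,.18,z,.085); print(len(b), cv2.minAreaRect((b[:,:2]*1000).astype(np.float32)))
print("stop",cv2.minAreaRect((I(.01,.08,.036,.06)[:,:2]*1000).astype(np.float32)))
E
```

```text
119 ((4.354846954345703, 125.63426208496094), (46.8651123046875, 15.500240325927734), 42.05860900878906)
89 ((4.617992401123047, 125.87168884277344), (46.15626525878906, 15.500240325927734), 42.05860900878906)
73 ((4.530179977416992, 126.20518493652344), (45.65121078491211, 15.238704681396484), 43.45317840576172)
stop ((1.249319076538086, 45.08121109008789), (25.45263671875, 36.22507858276367), 87.77190399169922)
```

Knob at 42°, matching the 41.5° mark. Grasp plate 1.

```bash
python3 -m pendant '[{"jaw":0.4,"linear":[0.18,0.22,3.5],"twist":0},{"jaw":0.4,"linear":[0,0,3.5],"twist":0},{"jaw":0.4,"linear":[0,0,3.5],"twist":0},{"jaw":0.4,"linear":[0,0,2.3],"twist":0},{"jaw":0.4,"linear":[0,0,0],"twist":0},{"jaw":0.4,"linear":[0,0,0],"twist":0},{"jaw":0,"linear":[0,0,0],"twist":0},{"jaw":0,"linear":[0,0,0],"twist":0},{"jaw":0,"linear":[0,0,0],"twist":0},{"jaw":0,"linear":[0,0,0],"twist":0}]' 25
python3 -c "
from go import *
go((.6224,-.001),.15,90.6)"
```

```text
time: 6.95
position: [0.6223, 0.0009, 0.0284]
tool_rot: [-0.007, 1.0, -0.0, 0.002]
ft_force: [-0.5, -0.2, 0.4]
grip_width: 0.0159
grip_force: 0.2
t 6.95 pos [0.6223 0.0009 0.0284] jig mm [156.3 -61.9] ax 90.8 q6 -1.76 F [-0.5 -0.2  0.4] w 15.9
  twist 0.17 then linear cm (new frame) [ -0.04  -0.2  -12.16]
```

```bash
python3 -m pendant '[{"jaw":0,"linear":[0,0,0],"twist":0},{"jaw":0,"linear":[0,0,0],"twist":0},{"jaw":0,"linear":[0,0,-3],"twist":0},{"jaw":0,"linear":[0,0,-3],"twist":0},{"jaw":0,"linear":[0,0,-3],"twist":-5},{"jaw":0,"linear":[0,0,-1],"twist":-5},{"jaw":0,"linear":[0,0,0],"twist":0},{"jaw":0,"linear":[0,0,0],"twist":0}]' 25
python3 -c "
from go import *
print(robot.get_obs()['grip_force'])
go(jxy(0,.010),.12,100.84)"
```

```text
time: 7.62
position: [0.6213, 0.001, 0.127]
tool_rot: [-0.093, 0.996, -0.0, 0.0]
ft_force: [-0.4, 0.3, -1.6]
grip_width: 0.0117
grip_force: 25.0
24.99966090777889
t 7.62 pos [0.6213 0.001  0.127 ] jig mm [155.3 -61.6] ax 100.6 q6 -1.93 F [-0.4  0.3 -1.6] w 11.7
  twist -0.21 then linear cm (new frame) [15.53  7.16  0.68]
```

```bash
python3 -m pendant '[{"jaw":0,"linear":[3.1,1.43,0],"twist":-0.2},{"jaw":0,"linear":[3.1,1.43,0],"twist":0},{"jaw":0,"linear":[3.1,1.43,0],"twist":0},{"jaw":0,"linear":[3.1,1.43,0],"twist":0},{"jaw":0,"linear":[3.1,1.43,0],"twist":0},{"jaw":0,"linear":[0,0,3],"twist":0},{"jaw":0,"linear":[0,0,2.5],"twist":0},{"jaw":0,"linear":[0,0,0],"twist":0},{"jaw":0,"linear":[0,0,0],"twist":0},{"jaw":0,"linear":[0,0,0],"twist":0}]' 25
python3 -c "
from go import *
go(jxy(0,.010),.0364,100.84)"
```

```text
time: 8.45
position: [0.4556, 0.0418, 0.0713]
tool_rot: [-0.095, 0.995, 0.0, -0.001]
ft_force: [1.4, -0.0, -0.5]
grip_width: 0.0119
grip_force: 25.0
t 8.45 pos [0.4556 0.0418 0.0713] jig mm [0.2 9.6] ax 100.9 q6 -1.91 F [ 1.4 -0.  -0.5] w 11.9
  twist 0.06 then linear cm (new frame) [0.02 0.04 3.5 ]
```

```bash
python3 -m pendant '[{"jaw":0,"linear":[0,0,1.3],"twist":0},{"jaw":0,"linear":[0,0,0.9],"twist":0},{"jaw":0,"linear":[0,0,0.6],"twist":0},{"jaw":0,"linear":[0,0,0.4],"twist":0},{"jaw":0,"linear":[0,0,0.2],"twist":0},{"jaw":0,"linear":[0,0,0],"twist":0},{"jaw":0,"linear":[0,0,0],"twist":0}]' 25
python3 -c "
from go import *
go(jxy(0,.010),.0364,100.84)"
```

```text
time: 9.03
position: [0.4557, 0.0418, 0.0377]
tool_rot: [-0.095, 0.995, -0.0, 0.0]
ft_force: [0.5, -0.2, -0.6]
grip_width: 0.0122
grip_force: 25.0
t 9.03 pos [0.4557 0.0418 0.0377] jig mm [0.3 9.6] ax 101.0 q6 -1.92 F [ 0.5 -0.2 -0.6] w 12.2
  twist 0.11 then linear cm (new frame) [0.03 0.04 0.13]
```

```bash
python3 -m pendant '[{"jaw":0,"linear":[0,0,0.1],"twist":0},{"jaw":0,"linear":[0,0,0.06],"twist":0},{"jaw":0,"linear":[0,0,0],"twist":0},{"jaw":0.19,"linear":[0,0,0],"twist":0},{"jaw":0.19,"linear":[0,0,0],"twist":0},{"jaw":0.19,"linear":[0,0,0],"twist":0},{"jaw":0.19,"linear":[0,0,-1.5],"twist":0},{"jaw":0.19,"linear":[0,0,-2.5],"twist":0},{"jaw":0.19,"linear":[0,0,-3],"twist":0},{"jaw":0,"linear":[0,0,0],"twist":0},{"jaw":0,"linear":[0,0,0],"twist":0},{"jaw":0,"linear":[0,0,0],"twist":0}]' 25
python3 - <<'E'
from m import *
import go
go.go(go.jxy(0,-.014),.1,100.84)
c=cams.camera("side"); cv2.imwrite("pics/s1.png",cv2.resize(c["color"][180:300,210:330],None,fx=5,fy=5,interpolation=cv2.INTER_CUBIC))
q=wj(go.J,cloud(c)); m=(abs(q[:,0])<.04)&(q[:,1]>-.03)&(q[:,1]<.06)&(q[:,2]>.047)&(q[:,2]<.066)
b=q[m]; print(len(b),cv2.minAreaRect((b[:,:2]*1000).astype(np.float32)),b[:,2].max())
E
```

```text
time: 10.03
position: [0.4553, 0.0419, 0.1058]
tool_rot: [-0.095, 0.995, 0.0, -0.0]
ft_force: [-0.7, 0.1, 0.0]
grip_width: 0.0045
grip_force: 0.0
t 10.03 pos [0.4553 0.0419 0.1058] jig mm [-0.   9.8] ax 101.0 q6 -1.92 F [-0.7  0.1  0. ] w 4.5
  twist 0.12 then linear cm (new frame) [-0.   -2.38  0.58]
159 ((2.934567451477051, 8.096260070800781), (42.21098327636719, 40.013954162597656), 46.98811340332031) 0.0630228135760671
```

View pics/s1.png

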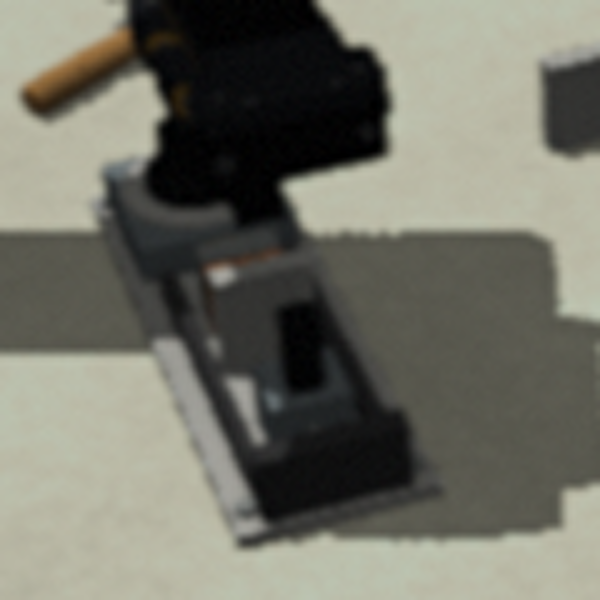

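Plate upright and square (crop 260,300). Push it against the stop with the closed fingers.

```bash
python3 -m pendant '[{"jaw":0,"linear":[0,-2.4,0],"twist":0},{"jaw":0,"linear":[0,0,0],"twist":0},{"jaw":0,"linear":[0,0,0],"twist":0},{"jaw":0,"linear":[0,0,2],"twist":0},{"jaw":0,"linear":[0,0,1.5],"twist":0},{"jaw":0,"linear":[0,0,1.6],"twist":0},{"jaw":0,"linear":[0,0,1.4],"twist":0},{"jaw":0,"linear":[0,0,0],"twist":0},{"jaw":0,"linear":[0,0,0],"twist":0}]' 25
python3 -c "
from go import *
go(jxy(0,.007),.040,100.84)"
```

```text
time: 10.83
position: [0.4589, 0.019, 0.04]
tool_rot: [-0.096, 0.995, 0.001, -0.002]
ft_force: [-0.4, -0.3, 0.1]
grip_width: 0.0008
grip_force: 0.0
t 10.83 pos [0.4589 0.019  0.04  ] jig mm [ -0.9 -13.4] ax 101.0 q6 -1.97 F [-0.4 -0.3  0.1] w 0.8
  twist 0.13 then linear cm (new frame) [-0.09  2.04  0.  ]
```

```bash
python3 -m pendant '[{"jaw":0,"linear":[-0.09,0.4,0],"twist":0},{"jaw":0,"linear":[0,0.4,0],"twist":0},{"jaw":0,"linear":[0,0.4,0],"twist":0},{"jaw":0,"linear":[0,0.4,0],"twist":0},{"jaw":0,"linear":[0,0.2,0],"twist":0},{"jaw":0,"linear":[0,0.1,0],"twist":0},{"jaw":0,"linear":[0,0,0],"twist":0},{"jaw":0,"linear":[0,0,0],"twist":0}]' 25
python3 -c "
from go import *
go(jxy(0,.007),.040,100.84)"
```

```text
time: 11.5
position: [0.4574, 0.0372, 0.0411]
tool_rot: [-0.096, 0.995, 0.0, 0.0]
ft_force: [0.9, 0.0, 0.2]
grip_width: 0.0005
grip_force: 0.0
t 11.5 pos [0.4574 0.0372 0.0411] jig mm [1.2 4.8] ax 101.0 q6 -1.93 F [0.9 0.  0.2] w 0.5
  twist 0.13 then linear cm (new frame) [0.12 0.22 0.11]
```

```bash
python3 -m pendant '[{"jaw":0,"linear":[0.05,0.1,0],"twist":0},{"jaw":0,"linear":[0,0.1,0],"twist":0},{"jaw":0,"linear":[0,0.1,0],"twist":0},{"jaw":0,"linear":[0,0,0],"twist":0},{"jaw":0,"linear":[0,0,0],"twist":0}]' 25
python3 - <<'E'
from m import *
import go
go.go(go.jxy(0,-.008),.1,100.84)
c=cams.camera("side"); 
q=wj(go.J,cloud(c)); m=(abs(q[:,0])<.035)&(q[:,1]>-.03)&(q[:,1]<.06)&(q[:,2]>.048)&(q[:,2]<.066)
b=q[m]; np.set_printoptions(suppress=True)
print(len(b),[ (b[(b[:,0]>x)&(b[:,0]<x+.006)][:,1]*1000).round(0).tolist()[:12] for x in (-.022,-.016,.016)])
E
```

```text
time: 11.92
position: [0.4563, 0.04, 0.0409]
tool_rot: [-0.095, 0.995, 0.0, -0.0]
ft_force: [0.8, -0.8, -0.5]
grip_width: 0.0002
grip_force: 0.2
t 11.92 pos [0.4563 0.04   0.0409] jig mm [0.6 7.7] ax 101.0 q6 -1.92 F [ 0.8 -0.8 -0.5] w 0.2
  twist 0.11 then linear cm (new frame) [ 0.06 -1.57 -5.91]
14 [[36.0, 30.0, 27.0, 37.0, 25.0, 27.0, 22.0, 25.0, 25.0, 27.0, 24.0, 24.0], [26.0], []]
```

Plate 1 is at the stop. Now fetch plate 0.

```bash
python3 -m pendant '[{"jaw":0,"linear":[0,-0.5,0],"twist":0},{"jaw":0,"linear":[0,0,0],"twist":0},{"jaw":0,"linear":[0,0,-3],"twist":0},{"jaw":0,"linear":[0,0,-4],"twist":0},{"jaw":0,"linear":[0,0,-4],"twist":0},{"jaw":0.4,"linear":[0,0,0],"twist":-3.9},{"jaw":0.4,"linear":[0,0,0],"twist":0},{"jaw":0.4,"linear":[0,0,0],"twist":0}]' 25
python3 -c "
from go import *
go((.632,.2005),.15,104.8)"
```

```text
time: 12.63
position: [0.4569, 0.035, 0.1511]
tool_rot: [-0.128, 0.992, 0.0, 0.0]
ft_force: [-0.8, -0.1, -0.4]
grip_width: 0.0131
grip_force: 0.0
t 12.63 pos [0.4569 0.035  0.1511] jig mm [0.2 2.7] ax 104.8 q6 -2.0 F [-0.8 -0.1 -0.4] w 13.1
  twist -0.04 then linear cm (new frame) [-21.15  11.53   0.11]
```

```bash
python3 -m pendant '[{"jaw":0.4,"linear":[-3.02,1.65,0],"twist":0},{"jaw":0.4,"linear":[-3.02,1.65,0],"twist":0},{"jaw":0.4,"linear":[-3.02,1.65,0],"twist":0},{"jaw":0.4,"linear":[-3.02,1.65,0],"twist":0},{"jaw":0.4,"linear":[-3.02,1.65,0],"twist":0},{"jaw":0.4,"linear":[-3.02,1.65,0],"twist":0},{"jaw":0.4,"linear":[-3.03,1.63,0],"twist":0},{"jaw":0.4,"linear":[0,0,3],"twist":0},{"jaw":0.4,"linear":[0,0,0],"twist":0},{"jaw":0.4,"linear":[0,0,0],"twist":0},{"jaw":0.4,"linear":[0,0,0],"twist":0}]' 25
python3 -c "
from go import *
go((.632,.2005),.0275,104.8)"
```

```text
time: 13.55
position: [0.6306, 0.2001, 0.1194]
tool_rot: [-0.129, 0.992, -0.0, -0.002]
ft_force: [0.2, -0.3, -0.4]
grip_width: 0.0348
grip_force: 0.0
t 13.55 pos [0.6306 0.2001 0.1194] jig mm [201.9 132.2] ax 104.8 q6 -1.69 F [ 0.2 -0.3 -0.4] w 34.8
  twist 0.0 then linear cm (new frame) [-0.18 -0.    9.19]
```

```bash
python3 -m pendant '[{"jaw":0.4,"linear":[-0.1,0,3.5],"twist":0},{"jaw":0.4,"linear":[0,0,3.5],"twist":0},{"jaw":0.4,"linear":[0,0,2.1],"twist":0},{"jaw":0.4,"linear":[0,0,0],"twist":0},{"jaw":0.4,"linear":[0,0,0],"twist":0},{"jaw":0,"linear":[0,0,0],"twist":0},{"jaw":0,"linear":[0,0,0],"twist":0},{"jaw":0,"linear":[0,0,0],"twist":0},{"jaw":0,"linear":[0,0,0],"twist":0},{"jaw":0,"linear":[0,0,0],"twist":0},{"jaw":0,"linear":[0,0,0],"twist":0}]' 25
python3 -c "
from go import *
print(robot.get_obs()['grip_force'])
go((.632,.2005),.14,100.84)"
```

```text
time: 14.47
position: [0.6339, 0.2011, 0.0314]
tool_rot: [-0.129, 0.992, -0.0, 0.001]
ft_force: [-1.3, -1.0, 5.1]
grip_width: 0.0119
grip_force: 25.0
25.00084361527115
t 14.47 pos [0.6339 0.2011 0.0314] jig mm [205.3 132.6] ax 104.9 q6 -1.69 F [-1.3 -1.   5.1] w 11.9
  twist 4.03 then linear cm (new frame) [  0.18  -0.03 -10.86]
```

```bash
python3 -m pendant '[{"jaw":0,"linear":[0,0,-2.5],"twist":0},{"jaw":0,"linear":[0,0,-4],"twist":0},{"jaw":0,"linear":[0,0,-3.5],"twist":4},{"jaw":0,"linear":[0,0,0],"twist":0},{"jaw":0,"linear":[0,0,0],"twist":0}]' 25
python3 -c "
from go import *
print(robot.get_obs()['grip_force'])
go(jxy(0.0015,-.006),.13,100.84)"
```

```text
time: 14.88
position: [0.6348, 0.2013, 0.1327]
tool_rot: [-0.095, 0.995, 0.0, 0.003]
ft_force: [0.2, 0.3, -0.9]
grip_width: 0.0116
grip_force: 25.0
24.99998858431354
t 14.88 pos [0.6348 0.2013 0.1327] jig mm [206.2 132.6] ax 100.9 q6 -1.62 F [ 0.2  0.3 -0.9] w 11.6
  twist 0.05 then linear cm (new frame) [ 20.47 -13.86   0.16]
```

```bash
python3 -m pendant '[{"jaw":0,"linear":[2.92,-1.98,0],"twist":0},{"jaw":0,"linear":[2.92,-1.98,0],"twist":0},{"jaw":0,"linear":[2.92,-1.98,0],"twist":0},{"jaw":0,"linear":[2.92,-1.98,0],"twist":0},{"jaw":0,"linear":[2.92,-1.98,0],"twist":0},{"jaw":0,"linear":[2.92,-1.98,0],"twist":0},{"jaw":0,"linear":[2.92,-1.98,0],"twist":0},{"jaw":0,"linear":[0,0,2.5],"twist":0},{"jaw":0,"linear":[0,0,2.5],"twist":0},{"jaw":0,"linear":[0,0,0],"twist":0},{"jaw":0,"linear":[0,0,0],"twist":0},{"jaw":0,"linear":[0,0,0],"twist":0}]' 25
python3 -c "
from go import *
go(jxy(0.0015,-.006),.0394,100.84)"
```

```text
time: 15.88
position: [0.4583, 0.0266, 0.0798]
tool_rot: [-0.095, 0.995, 0.0, -0.001]
ft_force: [0.0, 0.7, -1.4]
grip_width: 0.0119
grip_force: 25.0
t 15.88 pos [0.4583 0.0266 0.0798] jig mm [ 0.  -5.8] ax 100.9 q6 -1.95 F [ 0.   0.7 -1.4] w 11.9
  twist 0.06 then linear cm (new frame) [-0.15 -0.02  4.04]
```

```bash
python3 -m pendant '[{"jaw":0,"linear":[-0.15,0,1.5],"twist":0},{"jaw":0,"linear":[0,0,1.2],"twist":0},{"jaw":0,"linear":[0,0,0.6],"twist":0},{"jaw":0,"linear":[0,0,0.4],"twist":0},{"jaw":0,"linear":[0,0,0.2],"twist":0},{"jaw":0,"linear":[0,0,0],"twist":0},{"jaw":0,"linear":[0,0,0],"twist":0}]' 25
python3 -c "
from go import *
go(jxy(0.0015,-.006),.0394,100.84)"
```

```text
time: 16.47
position: [0.4603, 0.0267, 0.0414]
tool_rot: [-0.095, 0.995, -0.0, 0.0]
ft_force: [-0.6, 0.0, -1.6]
grip_width: 0.012
grip_force: 25.0
t 16.47 pos [0.4603 0.0267 0.0414] jig mm [ 2.  -6.1] ax 100.9 q6 -1.95 F [-0.6  0.  -1.6] w 12.0
  twist 0.04 then linear cm (new frame) [0.05 0.01 0.2 ]
```

```bash
python3 -m pendant '[{"jaw":0,"linear":[0.05,0,0.1],"twist":0},{"jaw":0,"linear":[0,0,0.1],"twist":0},{"jaw":0,"linear":[0,0,0.05],"twist":0},{"jaw":0,"linear":[0,0,0],"twist":0},{"jaw":0,"linear":[0,0,0],"twist":0}]' 25
python3 -c "
from go import *
go(jxy(0.0015,-.006),.0394,100.84)"
```

```text
time: 16.88
position: [0.4597, 0.0265, 0.0393]
tool_rot: [-0.095, 0.996, -0.0, 0.001]
ft_force: [-0.3, -0.4, 7.5]
grip_width: 0.0117
grip_force: 25.0
t 16.88 pos [0.4597 0.0265 0.0393] jig mm [ 1.3 -6.2] ax 100.9 q6 -1.95 F [-0.3 -0.4  7.5] w 11.7
  twist 0.02 then linear cm (new frame) [-0.02  0.02 -0.01]
```

```bash
python3 -m pendant '[{"jaw":0.21,"linear":[0,0,0],"twist":0},{"jaw":0.21,"linear":[0,0,0],"twist":0},{"jaw":0.21,"linear":[0,0,0],"twist":0},{"jaw":0.21,"linear":[0,0,-2],"twist":0},{"jaw":0.21,"linear":[0,0,-3],"twist":0},{"jaw":0,"linear":[0,0,-4],"twist":0},{"jaw":0,"linear":[0,-4,0],"twist":0},{"jaw":0,"linear":[0,-3.8,0],"twist":0},{"jaw":0,"linear":[0,0,0],"twist":0},{"jaw":0,"linear":[0,0,0],"twist":0}]' 25
python3 - <<'E'
from m import *
import go
go.go(go.jxy(0,-.084),.075,100.84)
c=cams.camera("side"); cv2.imwrite("pics/s2.png",cv2.resize(c["color"][180:300,210:330],None,fx=5,fy=5,interpolation=cv2.INTER_CUBIC))
E
```

```text
time: 17.72
position: [0.4749, -0.0518, 0.1287]
tool_rot: [-0.093, 0.996, -0.0, 0.001]
ft_force: [-0.6, 0.9, -0.1]
grip_width: 0.0014
grip_force: 0.0
t 17.72 pos [ 0.4749 -0.0518  0.1287] jig mm [  1.5 -86. ] ax 100.6 q6 -2.1 F [-0.6  0.9 -0.1] w 1.4
  twist -0.19 then linear cm (new frame) [0.16 0.2  5.37]
```

View pics/s2.png

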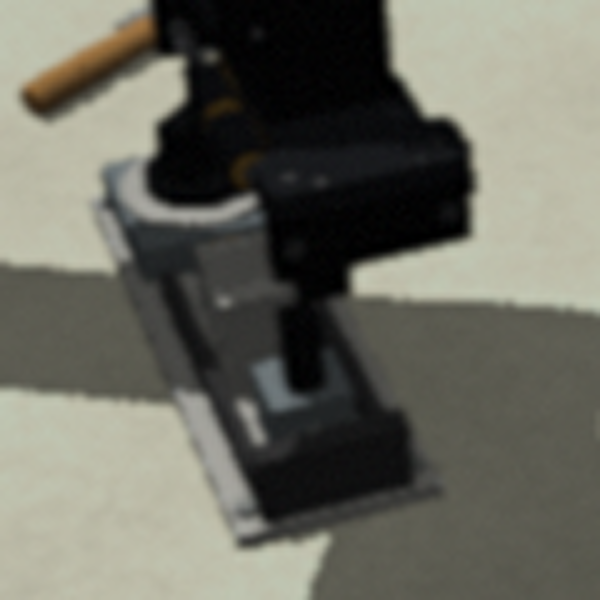

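Both plates stand in the channel (second one's top at (250,295)). Lower behind the post.

```bash
python3 -m pendant '[{"jaw":0,"linear":[0.16,0,2.5],"twist":0},{"jaw":0,"linear":[0,0,2.7],"twist":0},{"jaw":0,"linear":[0,0,0],"twist":0},{"jaw":0,"linear":[0,0,0],"twist":0},{"jaw":0,"linear":[0,0.4,0],"twist":0},{"jaw":0,"linear":[0,0.4,0],"twist":0},{"jaw":0,"linear":[0,0.4,0],"twist":0},{"jaw":0,"linear":[0,0.4,0],"twist":0},{"jaw":0,"linear":[0,0,0],"twist":0},{"jaw":0,"linear":[0,0,0],"twist":0}]' 25
python3 -c "
from go import *
go(jxy(0,-.040),.075,100.84)"
```

```text
time: 18.6
position: [0.4703, -0.0348, 0.0773]
tool_rot: [-0.095, 0.995, -0.001, 0.001]
ft_force: [-0.4, -2.9, 4.1]
grip_width: 0.0001
grip_force: 1.8
t 18.6 pos [ 0.4703 -0.0348  0.0773] jig mm [  0.3 -68.3] ax 100.9 q6 -2.07 F [-0.4 -2.9  4.1] w 0.1
  twist 0.06 then linear cm (new frame) [0.03 2.84 0.23]
```

```bash
python3 -m pendant '[{"jaw":0,"linear":[0,0.3,0],"twist":0},{"jaw":0,"linear":[0,0.3,0],"twist":0},{"jaw":0,"linear":[0,0.3,0],"twist":0},{"jaw":0,"linear":[0,0.3,0],"twist":0},{"jaw":0,"linear":[0,0.3,0],"twist":0},{"jaw":0,"linear":[0,0.3,0],"twist":0},{"jaw":0,"linear":[0,0.3,0],"twist":0},{"jaw":0,"linear":[0,0.3,0],"twist":0},{"jaw":0,"linear":[0,0.3,0],"twist":0},{"jaw":0,"linear":[0,0,0],"twist":0},{"jaw":0,"linear":[0,0,0],"twist":0}]' 25
python3 -c "
from go import *
go(jxy(0,-.033),.075,100.84)"
```

```text
time: 19.52
position: [0.4653, -0.0081, 0.0767]
tool_rot: [-0.095, 0.995, -0.0, 0.001]
ft_force: [1.3, -5.3, 5.3]
grip_width: 0.0002
grip_force: 2.8
t 19.52 pos [ 0.4653 -0.0081  0.0767] jig mm [  0.4 -41.2] ax 100.9 q6 -2.02 F [ 1.3 -5.3  5.3] w 0.2
  twist 0.04 then linear cm (new frame) [0.04 0.83 0.17]
```

```bash
python3 -m pendant '[{"jaw":0,"linear":[0,0.15,0],"twist":0},{"jaw":0,"linear":[0,0.15,0],"twist":0},{"jaw":0,"linear":[0,0.15,0],"twist":0},{"jaw":0,"linear":[0,0.1,0],"twist":0},{"jaw":0,"linear":[0,0,0],"twist":0},{"jaw":0,"linear":[0,0,0],"twist":0}]' 25
python3 -c "
from go import *
go(jxy(0,-.033),.075,100.84)"
```

```text
time: 20.02
position: [0.4644, -0.0031, 0.0767]
tool_rot: [-0.095, 0.995, -0.001, 0.001]
ft_force: [1.1, -5.5, 4.5]
grip_width: 0.0005
grip_force: 3.3
t 20.02 pos [ 0.4644 -0.0031  0.0767] jig mm [  0.4 -36.1] ax 100.9 q6 -2.01 F [ 1.1 -5.5  4.5] w 0.5
  twist 0.04 then linear cm (new frame) [0.04 0.31 0.17]
```

```bash
python3 -m pendant '[{"jaw":0,"linear":[0,0.1,0],"twist":0},{"jaw":0,"linear":[0,0.1,0],"twist":0},{"jaw":0,"linear":[0,0.1,0],"twist":0},{"jaw":0,"linear":[0,0,0],"twist":0},{"jaw":0,"linear":[0,0,0],"twist":0}]' 25
python3 -c "
from go import *
go(jxy(0,-.033),.075,100.84)"
```

```text
time: 20.43
position: [0.4639, -0.0002, 0.0768]
tool_rot: [-0.095, 0.995, -0.001, 0.001]
ft_force: [1.3, -5.6, 5.2]
grip_width: 0.0006
grip_force: 3.5
t 20.43 pos [ 4.639e-01 -2.000e-04  7.680e-02] jig mm [  0.4 -33.2] ax 100.9 q6 -2.0 F [ 1.3 -5.6  5.2] w 0.6
  twist 0.04 then linear cm (new frame) [0.04 0.02 0.18]
```

```bash
python3 -m pendant '[{"jaw":0,"linear":[0,0.1,0],"twist":0},{"jaw":0,"linear":[0,0.1,0],"twist":0},{"jaw":0,"linear":[0,0,0],"twist":0},{"jaw":0,"linear":[0,0,0],"twist":0}]' 25
python3 - <<'E'
from m import *
import go
go.go(go.jxy(0,-.033),.075,100.84)
c=cams.camera("side"); cv2.imwrite("pics/s3.png",cv2.resize(c["color"][200:300,220:320],None,fx=6,fy=6,interpolation=cv2.INTER_CUBIC))
E
```

```text
time: 20.77
position: [0.4635, 0.0017, 0.0768]
tool_rot: [-0.095, 0.995, -0.001, 0.001]
ft_force: [0.9, -7.3, 5.6]
grip_width: 0.0004
grip_force: 3.6
t 20.77 pos [0.4635 0.0017 0.0768] jig mm [  0.4 -31.2] ax 100.9 q6 -2.0 F [ 0.9 -7.3  5.6] w 0.4
  twist 0.04 then linear cm (new frame) [ 0.04 -0.18  0.18]
```

View pics/s3.png

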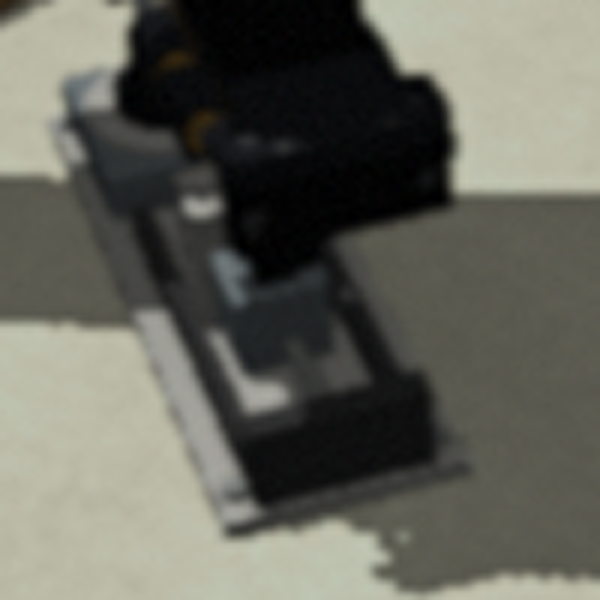

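Slide is up at the plates (bright plate tops at (200,205)); force is rising, so contact has begun. Squeeze up to ~13 N.

```bash
python3 -m pendant '[{"jaw":0,"linear":[0,0.05,0],"twist":0},{"jaw":0,"linear":[0,0.03,0],"twist":0},{"jaw":0,"linear":[0,0,0],"twist":0},{"jaw":0,"linear":[0,0,0],"twist":0},{"jaw":0,"linear":[0,0,0],"twist":0}]' 25
python3 -c "
from go import *
go(jxy(0,-.033),.075,100.84)"
```

```text
time: 21.23
position: [0.4634, 0.0024, 0.0768]
tool_rot: [-0.095, 0.995, -0.001, 0.001]
ft_force: [0.8, -6.2, 5.0]
grip_width: 0.0004
grip_force: 3.7
t 21.23 pos [0.4634 0.0024 0.0768] jig mm [  0.4 -30.5] ax 100.9 q6 -2.0 F [ 0.8 -6.2  5. ] w 0.4
  twist 0.05 then linear cm (new frame) [ 0.04 -0.25  0.18]
```

```bash
python3 -m pendant '[{"jaw":0,"linear":[0,0.06,0],"twist":0},{"jaw":0,"linear":[0,0.06,0],"twist":0},{"jaw":0,"linear":[0,0,0],"twist":0},{"jaw":0,"linear":[0,0,0],"twist":0}]' 25
python3 - <<'E'
from m import *
import go
go.go(go.jxy(0,-.033),.075,100.84)
c=cams.camera("side"); q=wj(go.J,cloud(c))
# slide rear face (z .02-.040) and side-camera bias from rest picture
def rear(q): 
    b=q[(abs(q[:,0])<.016)&(q[:,2]>.026)&(q[:,2]<.038)&(q[:,1]>-.085)&(q[:,1]<.02)]; return len(b),(np.percentile(b[:,1],[10,25,50])*1000).round(1)
print("now",rear(q),"rest",rear(wj(go.J,cloud(S))))
E
```

```text
time: 21.57
position: [0.4632, 0.0036, 0.0768]
tool_rot: [-0.095, 0.995, -0.001, 0.001]
ft_force: [0.1, -5.7, 5.9]
grip_width: 0.0001
grip_force: 3.8
t 21.57 pos [0.4632 0.0036 0.0768] jig mm [  0.5 -29.3] ax 100.9 q6 -1.99 F [ 0.1 -5.7  5.9] w 0.1
  twist 0.05 then linear cm (new frame) [ 0.05 -0.37  0.18]
now (94, array([-65.4, -52. , -28.1])) rest (64, array([-72.1, -71. , -70.3]))
```

```bash
python3 -m pendant '[{"jaw":0,"linear":[0,0.07,0],"twist":0},{"jaw":0,"linear":[0,0.07,0],"twist":0},{"jaw":0,"linear":[0,0.07,0],"twist":0},{"jaw":0,"linear":[0,0,0],"twist":0},{"jaw":0,"linear":[0,0,0],"twist":0}]' 25
python3 -c "
from go import *
go(jxy(0,-.033),.075,100.84)"
```

```text
time: 22.03
position: [0.4627, 0.0056, 0.0768]
tool_rot: [-0.095, 0.995, -0.001, 0.001]
ft_force: [-0.5, -6.3, 5.9]
grip_width: 0.0006
grip_force: 3.8
t 22.03 pos [0.4627 0.0056 0.0768] jig mm [  0.4 -27.2] ax 100.9 q6 -1.99 F [-0.5 -6.3  5.9] w 0.6
  twist 0.05 then linear cm (new frame) [ 0.04 -0.58  0.18]
```

```bash
python3 -m pendant '[{"jaw":0,"linear":[0,0.07,0],"twist":0},{"jaw":0,"linear":[0,0.07,0],"twist":0},{"jaw":0,"linear":[0,0,0],"twist":0},{"jaw":0,"linear":[0,0,0],"twist":0}]' 25
python3 - <<'E'
from m import *
import go
go.go(go.jxy(0,-.033),.075,100.84)
c=cams.camera("side"); q=wj(go.J,cloud(c)); d=wj(go.J,cloud(S))
for n,q in(("now",q),("rest",d)):
    b=q[(abs(q[:,0])<.016)&(q[:,2]>.026)&(q[:,2]<.038)&(q[:,1]>-.085)&(q[:,1]<.03)]; h,e=np.histogram(b[:,1]*1000,bins=np.arange(-85,30,3)); print(n,[(int(e[i]),int(h[i])) for i in range(len(h)) if h[i]])
E
```

```text
time: 22.37
position: [0.4628, 0.0059, 0.0768]
tool_rot: [-0.096, 0.995, -0.002, 0.001]
ft_force: [0.0, -12.0, 5.1]
grip_width: 0.0004
grip_force: 6.4
t 22.37 pos [0.4628 0.0059 0.0768] jig mm [  0.5 -27. ] ax 101.0 q6 -1.99 F [  0.  -12.    5.1] w 0.4
  twist 0.13 then linear cm (new frame) [ 0.05 -0.6   0.19]
now [(-73, 2), (-70, 4), (-67, 3), (-64, 3), (-61, 4), (-58, 3), (-55, 2), (-52, 4), (-49, 4), (-46, 4), (-43, 1), (-40, 1), (-31, 2), (-28, 22), (-25, 39), (-22, 5)]
rest [(-76, 6), (-73, 32), (-70, 23), (-67, 1), (17, 2), (20, 31), (23, 22), (26, 2)]
```

Firm contact at slide face ≈11 mm (expected 10.9; the hard end would be 15). A touch more push, check steady, then hand in.

```bash
python3 -m pendant '[{"jaw":0,"linear":[0,0.03,0],"twist":0},{"jaw":0,"linear":[0,0,0],"twist":0},{"jaw":0,"linear":[0,0,0],"twist":0},{"jaw":0,"linear":[0,0,0],"twist":0},{"jaw":0,"linear":[0,0,0],"twist":0},{"jaw":0,"linear":[0,0,0],"twist":0}]' 25
python3 - <<'E'
from m import *
import go
go.go(go.jxy(0,-.033),.075,100.84)
c=cams.camera("side"); cv2.imwrite("pics/s4.png",cv2.resize(c["color"][195:285,220:320],None,fx=6,fy=6,interpolation=cv2.INTER_CUBIC))
E
```

```text
time: 22.92
position: [0.4628, 0.0059, 0.0769]
tool_rot: [-0.096, 0.995, -0.002, 0.001]
ft_force: [0.8, -12.8, 6.0]
grip_width: 0.0002
grip_force: 6.9
t 22.92 pos [0.4628 0.0059 0.0769] jig mm [  0.6 -27. ] ax 101.0 q6 -1.99 F [  0.8 -12.8   6. ] w 0.2
  twist 0.13 then linear cm (new frame) [ 0.06 -0.6   0.19]
```

View pics/s4.png

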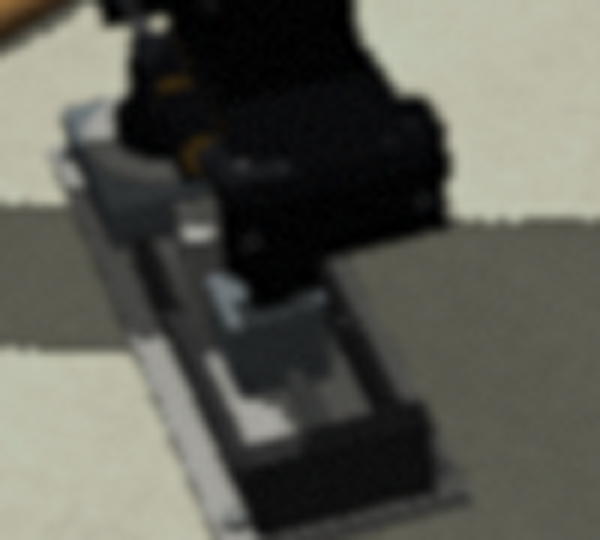

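Steady at 12.8 N; the plate edges (200,225) look upright and the slide is against them. Handing in.

```bash
python3 -c "
from rig import robot
print(robot.hand_in())"
```

```text
the job is handed in; nothing more can be done
None
```

I handed the job in at about 23 s: knob set to the mark (42° against 41.5°), two plates upright against the stop, and the slide held at about 11 mm with a steady 12.8 N push. The judge gave no verdict.

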